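Draw the optical filter plate from under its hood and show it to the code reader

TASK

Lift the hinged white hood of the filter bank until it stands open by itself, then draw the glass filter plate (the one insert with a tall grip tab) straight up out of its slot, gripping it gently with no more than 40 N, and carry it round to the window of the code reader, on the side away from the robot. Finish while still holding it: upright, one of its two glass faces squarely to the reader's window, centred on the window about 6 cm in front of it, held still. Leave the hood open and the two blank inserts in their slots, and do not knock the reader with the plate or disturb the vial and the bottle.

Things in the scene. Friction and masses are not known exactly. Their poses are not given: they have to be found in the camera images.
- bank: The filter bank, a fixed grey block 150 (x) x 120 (y) x 85 mm high. Origin: centre of its underside, on the work surface. Its -x side faces roughly towards the robot. In its top are three parallel slots, each 11 mm (x) by 63 mm (y) and 60 mm deep, at x = -42, -18 and +6 mm, y = 0 of the block; each holds one insert.
- flap (a joint): Hood angle, rad: 0 closed, 1.8 fully open; open means 1.2 or more. The hood is a bottomless 0.15 kg white box 150 x 120 x 42 mm high (3 mm walls, 4 mm top), hinged along the block's top +x edge (axis along the block's y): its near edge swings up and away from the robot. A friction hinge keeps it where it is left; lifting takes about 2 N at the bar.
- flap_hinge (a point): Middle of the hood's hinge line: 75 mm in +x from the block's centre and 85 mm above the work surface. Its axes turn with the hood.
- flap_bar (a point): Middle of the hood's black round bar handle: 10 mm thick, parallel to the block's y, 66 mm free between its legs, axis 33 mm above the hood's top. Hood closed: 125 mm in -x from and 75 mm above the hinge (160 mm above the work surface); it goes on an arc about the hinge. Its axes turn with the hood.
- plate: Filter plate, about 0.12 kg: frame with glass pane 60 (y) x 8 (x) x 62 mm, on top a grip tab 26 (y) x 8 (x) x 32 mm. Origin: centre of its lower edge, z up. Stands in one of the slots, axes parallel to the block's, under the hood: lower edge 25 mm, tab top 119 mm above the work surface, 1.5 mm play all round; free after rising 60 mm. Over 40 N a finger (80 N, both added) breaks it.
- plate_glass (a point): Centre of the plate's glass pane, 31 mm above the plate's origin; x is the normal of the glass.
- blank_a: Blank insert, a plain aluminium slab 60 (y) x 8 (x) x 62 mm without a tab, in another slot, standing 2 mm proud of the block's top. Origin: centre of its lower edge.
- blank_b: The second blank insert, same as the first, in the remaining slot.
- reader: The code reader, a fixed upright grey box 60 (x) x 100 (y) x 150 mm high on a 85 x 120 x 6 mm foot. Origin: centre of its underside. Its front (+x side), with a square dark window, faces roughly away from the robot.
- reader_window (a point): Centre of the reader's window, in the box's front face 100 mm above the work surface; its +x axis points out of the window, roughly away from the robot. The plate's glass centre has to end 30 to 100 mm in front of it and within 25 mm sideways and in height, its face parallel within 0.2 rad (either face).
- vial: Bystander: small closed jar, 40 mm across, 75 mm high. Origin: centre of its underside.
- reagent: Bystander: white bottle, 52 mm across, 100 mm high. Origin: centre of its underside.
Not all that is in view belongs to the job. Of the things that look like the reader, the smaller one is meant. Of the things that look like the bank, the larger one is meant.

How it is judged:
By the outcome, as a careful person would: the job done as asked, in the order asked, and still so for the second after the job is handed in, while the arm keeps its last pose, push and grip.
It also fails if it takes over 61 s, if anything falls off the work surface, if the arm or the gripper's body presses on something with over 40 N, if the wrist force passes 120 N, or if a joint passes its speed limit or range.

ROBOT

A 7-joint arm with a two-finger parallel gripper is mounted at the origin on the work surface. World frame = base frame: x ahead of the robot, y to its left, z up, the work surface at z = 0. Lengths are in m, angles in rad, forces in N, time in s.
With the tool pointing down it reaches from about 0.4 to 0.85 m from the base axis. Payload 10.4 kg.
Tool frame: the origin (TCP) lies on the centre line of the jaws, within the pads' length; the fingertips stand 14 mm ahead of it and the grasp point (between the pads) lies 5 mm behind it; x points along the fingers, y is the direction in which the jaws open and shut, and the axes are right-handed (so a half turn about x gives the same grasp; the last joint's range is limited). The gripper opens to 85 mm and grips with 20 to 120 N. Pads are 22 mm wide; open, the fingers measure 114 mm over their backs; the gripper's body (76 mm by 85 mm) begins 54 mm behind the grasp point. The pads swing forward as they close: fully open they stand 13 mm farther back than shut.
Start: joints at [-1.136, 0.332, -0.065, 1.46, 0.022, 1.35, -0.088], TCP at [0.276, 0.561, 0.245] pointing down, gripper open.
Joint ranges: [-2.6, 2.6], [-0.5, 2.12], [-1.47, 1.34], [0.16, 2.42], [-1.27, 4.41], [0.06, 2.06], [-2.6, 2.6]. Speed limits (rad/s): [2.22, 2.22, 2.79, 2.79, 3.14, 3.14, 3.14].

INTERFACE

Orientations are given as a unit quaternion [w, x, y, z].
In Python, from bench import robot, vision, order gives the robot as it stands.
- The arm moves only by the tool carry_out, never from a script. Its argument "series" is a list of rows, each a list of 7 numbers: the closure, from -1 (fully open) to 1 (shut), so that 0 is half open, then the shift along the tool's x, y, z in cm, then the turn, a rotation vector about the tool's x, y, z in rad. A call has exactly 5 rows; each row is the pose to reach, as a shift and turn from the pose commanded when the call began, along the tool's axes at that moment; what a row does not reach only later rows make up. A row lasts 1/10 s, in which the tool goes at most 50 mm and 8.59 degrees, less where a joint would pass 70% of its speed; a pose out of reach is approached as far as the arm can. A call with a gripper value outside its range is refused whole. The fingers move at their own pace and stop on an object; "force" is the grip in N (left out, the last holds). Time passes only in rows, so rows that repeat a pose let the fingers close, or fill a call up. It gives the time, the measured TCP pose, the force and the opening at its end, in the units of the state.
- robot.get_obs(): the state, without advancing time (a new reading comes with each control period).
- vision.read_camera(name): name is "scene" or "top"; returns the picture (400x640x3 uint8, red, green, blue); there is no depth.
- vision.camera_info(name): a dict with "camera_matrix" (3x3 intrinsics, pixels), "rvec" (rotation vector, rad) and "tvec" (3), from world to camera coordinates, as OpenCV has them. Camera axes: x right, y down, z forward; pixel columns grow to the right and rows downward; lengths in m; the calibration is good to about 2 mm. A picture is of the moment at which its call begins. camera_info takes no time and is no camera call.
- order.job_done(): hands the job in, once; it reports no verdict.
The state is a dict: "time": time; "joint_pos": joint angles; "joint_velocities": joint speeds; "joint_torque": joint torques, N m; "tool_pos": TCP position; "tcp_rot": TCP orientation; "contact_force": force on the tool from outside, world axes, zero at the start; "moment": the same for the moment, N m; "finger_gap": finger opening in m.
Only numpy, scipy, OpenCV 4.12 (cv2) and the standard library are available. Lean on these libraries where they do the work, as an engineer would, in place of code of your own. Each camera call takes 0.05 s, during which the arm holds its last target.

## Working session

There is one attempt and no reset: what is moved stays moved. The work goes in short steps, Python scripts to look and compute and a tool call to move; the robot and the scene stay as the last step left them, time stands still between calls to the robot, and variables do not carry over. Pictures are saved under pics/ and viewed, and the job is handed in when it is done.

Besides the shell and the picture viewer there is one more tool, called after "Call:" as name(argument=value, ...), one argument or row to a line, values as JSON. carry_out: Moves the arm, as the interface text tells. Its arguments: {"type":"object","properties":{"series":{"type":"array"},"force":{"type":"number"}},"required":["series"]}

```bash
ls; mkdir -p pics
python3 - <<'E'
from bench import robot, vision, order
import cv2
o=robot.get_obs()
for k,v in o.items(): print(k,v)
for n in("scene","top"):
    im=vision.read_camera(n); cv2.imwrite(f"pics/{n}0.png",im[:,:,::-1]); print(n,vision.camera_info(n))
E
```

```text
pics
time 0.0
joint_pos [-1.13562989  0.33289329 -0.06473798  1.46094183  0.02160039  1.34985208
 -0.08851776]
joint_velocities [-3.11109031e-04  1.43664002e-03  3.49742316e-04  1.81553818e-03
  5.19872878e-05 -2.40924403e-03  9.89149245e-04]
joint_torque [ 5.16837154e-04 -6.25454879e+01  4.92070033e-02 -3.91586566e+01
  1.62239018e-02  1.00985711e-02 -3.61251159e-05]
tool_pos [0.27604774 0.5603532  0.24450237]
tcp_rot [ 0.68857397  0.1599365   0.68876341 -0.16090733]
contact_force [-0.09488217  0.02142232  0.32328152]
moment [ 0.02254074 -0.02742667  0.06796686]
finger_gap 0.08546776067958199
scene {'camera_matrix': array([[363.68559181,   0.        , 321.03612476],
       [  0.        , 363.68559181, 199.35208274],
       [  0.        ,   0.        ,   1.        ]]), 'rvec': array([ 1.59502666,  1.97556004, -0.82968563]), 'tvec': array([ 0.13410227, -0.26350284,  1.35508793])}
top {'camera_matrix': array([[405.41348691,   0.        , 320.51294902],
       [  0.        , 405.41348691, 204.23018225],
       [  0.        ,   0.        ,   1.        ]]), 'rvec': array([ 2.1203176 , -2.12830855,  0.21736659]), 'tvec': array([-0.00877424,  0.5322796 ,  0.98603508])}
```

View pics/scene0.png

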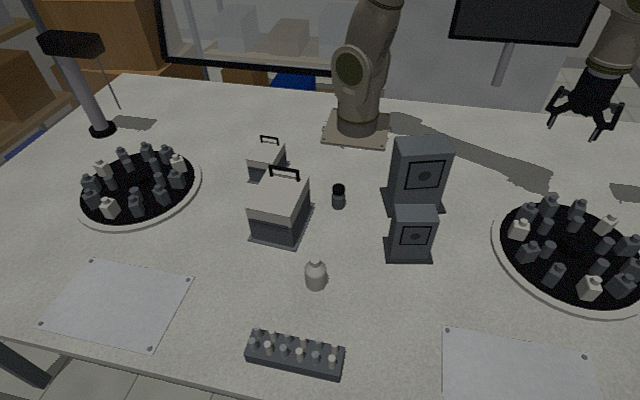

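View pics/top0.png

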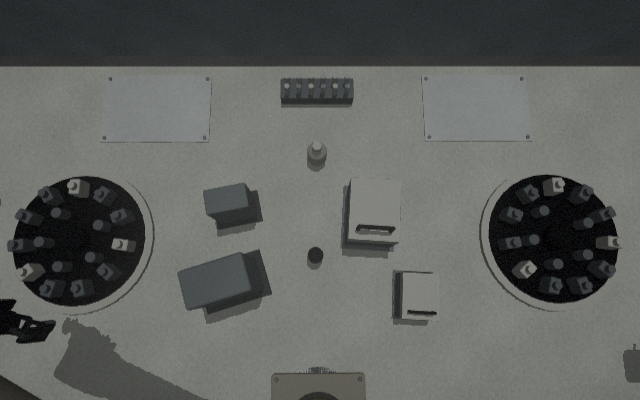

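The top view shows the large bank near (373,212) with its bar at (376,230), the small reader at (229,203), the large decoy reader at (217,280), the vial at (315,256) and the bottle at (317,152). Next I'll enlarge crops of these.

```bash
cat > h.py <<'E'
import numpy as np, cv2
from scipy.spatial.transform import Rotation as R
from bench import robot, vision, order
def proj(n,P):
    c=vision.camera_info(n); return cv2.projectPoints(np.array(P,float).reshape(-1,1,3),c['rvec'],c['tvec'],c['camera_matrix'],None)[0].reshape(-1,2)
def back(n,uv,z):
    c=vision.camera_info(n); M=R.from_rotvec(c['rvec']).as_matrix(); C=-M.T@c['tvec']
    d=M.T@np.linalg.inv(c['camera_matrix'])@np.array([uv[0],uv[1],1.]); return C+d*(z-C[2])/d[2]
def crop(src,dst,x0,y0,w,h,s):
    im=cv2.imread(src)[y0:y0+h,x0:x0+w]; im=cv2.convertScaleAbs(im,alpha=1.6)
    im=cv2.resize(im,None,fx=s,fy=s,interpolation=cv2.INTER_CUBIC)
    for i in range(0,w,10): cv2.line(im,(i*s,0),(i*s,6 if i%50 else 14),(0,0,255),1); 
    for i in range(0,h,10): cv2.line(im,(0,i*s),(6 if i%50 else 14,i*s),(0,0,255),1)
    cv2.imwrite(dst,im)
def snap(n,dst): 
    im=vision.read_camera(n); cv2.imwrite(dst,im[:,:,::-1])
E
python3 -c "
from h import *
crop('pics/top0.png','pics/t1.png',330,170,90,90,6)
crop('pics/top0.png','pics/t2.png',190,170,90,70,8)
crop('pics/scene0.png','pics/s1.png',230,150,100,100,6)
crop('pics/scene0.png','pics/s2.png',370,190,80,80,7)
"
```

```text
(no output)
```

View pics/t1.png

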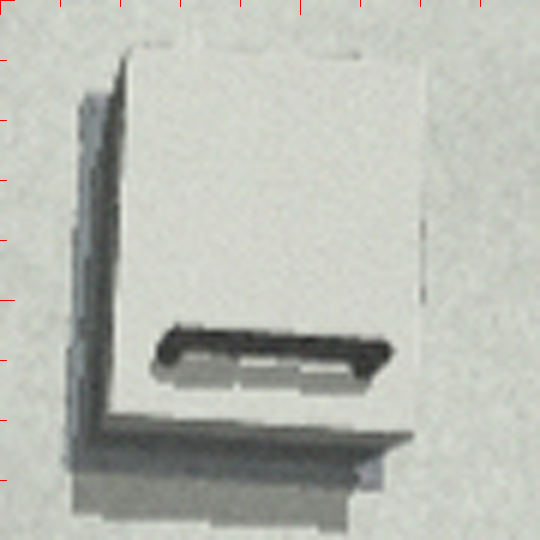

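View pics/t2.png

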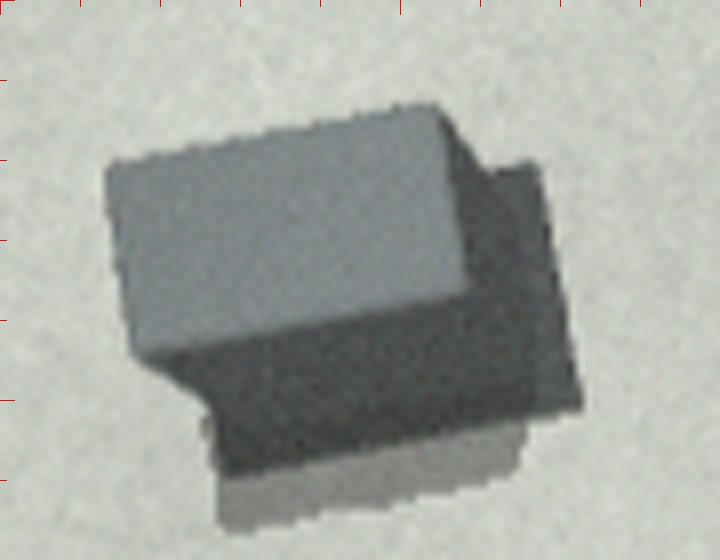

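View pics/s1.png

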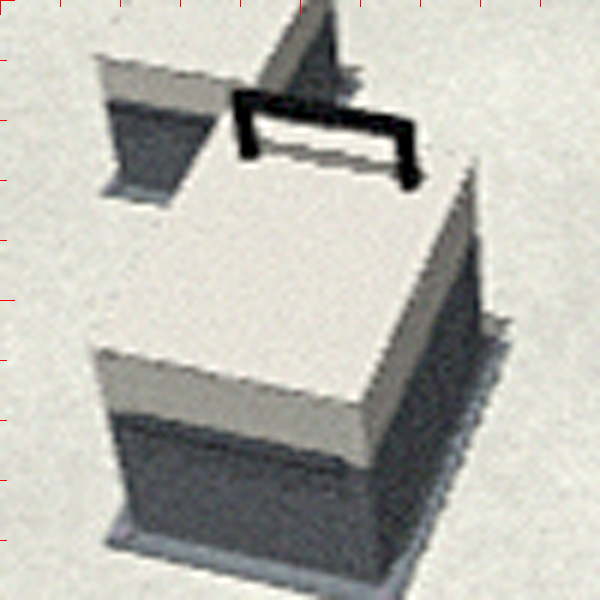

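View pics/s2.png

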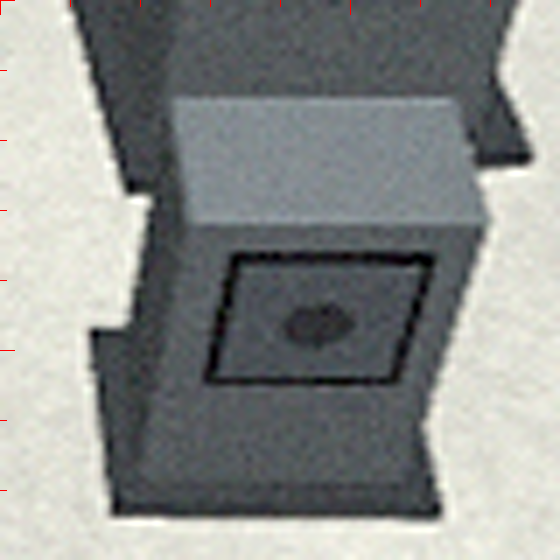

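```bash
cat > fit.py <<'E'
from h import *
from scipy.optimize import least_squares
def fit(obs,x0):
    def f(p):
        M=R.from_euler('z',p[2]).as_matrix(); r=[]
        for n in('top','scene'):
            q=[(P,uv) for (m,P,uv) in obs if m==n]
            W=np.array([M@(np.array(P)/1000.) for P,_ in q])+[p[0],p[1],p[3]]
            r.append((proj(n,W)-np.array([u for _,u in q])).ravel())
        return np.concatenate(r+[[p[3]*500]])
    s=least_squares(f,list(x0)+[0],loss='soft_l1'); print(s.x, np.round(s.fun,1)); return s.x
T=lambda a,b:(330+a/6,170+b/6); S=lambda a,b:(230+a/6,150+b/6)
bank=[('top',(75,60,127),T(128,48)),('top',(-75,60,127),T(107,412)),('top',(-75,-60,127),T(413,433)),
('scene',(75,-60,127),S(95,350)),('scene',(75,60,127),S(360,403)),('scene',(-75,60,127),S(473,160)),('scene',(75,60,85),S(368,465)),('scene',(75,-60,85),S(108,410))]
T=lambda a,b:(190+a/8,170+b/8); S=lambda a,b:(370+a/7,190+b/7)
reader=[('top',(30,50,150),T(105,162)),('top',(30,-50,150),T(437,105)),('top',(-30,-50,150),T(468,290)),('top',(-30,50,150),T(137,352)),
('scene',(30,-50,150),S(190,222)),('scene',(30,50,150),S(487,222)),('scene',(-30,-50,150),S(175,97)),('scene',(-30,50,150),S(455,97)),('scene',(30,0,100),S(320,325))]
if __name__=='__main__':
    b=fit(bank,[.5,-.13,0]); r=fit(reader,[.5,.2,0])
    def w(p,P): return R.from_euler('z',p[2]).as_matrix()@(np.array(P)/1000)+[p[0],p[1],p[3]]
    print('bar',w(b,(-50,0,160)),'hinge',w(b,(75,0,85)), 'win',w(r,(30,0,100)),'goal',w(r,(90,0,100)))
    for n in('top','scene'): print(n,proj(n,[w(b,(-50,33,160)),w(b,(-50,-33,160)),w(r,(30,0,100))]))
    print('vial',back('top',(315,256),.04),'bottle',back('top',(317,152),.06))
E
python3 fit.py
```

```text
[ 0.50542377 -0.13719037 -0.0599885  -0.00133841] [-1.1 -0.8 -0.3  0.6  0.  -0.  -1.2 -1.1  0.2 -0.6 -0.1  0.   0.2  0.4
 -0.7  0.2 -0.7]
[ 0.52887107  0.21140522  0.19550671 -0.00340707] [-1.1 -0.4 -0.2 -1.5  0.2  0.1 -1.3  0.7 -0.8  0.2  0.8  0.5 -1.7 -0.7
  0.1 -0.5 -1.1 -0.5 -1.7]
bar [ 0.4555137  -0.13419274  0.15866159] hinge [ 0.58028886 -0.14168681  0.08366159] win [0.55829955 0.21723313 0.09659293] goal [0.61715651 0.22888894 0.09659293]
top [[361.02728618 227.39202645]
 [390.08713428 229.02648171]
 [227.87450108 190.56754188]]
scene [[295.46102408 171.59666652]
 [271.7578556  167.36840607]
 [414.66400939 235.89518986]]
vial [0.40133828 0.00365075 0.04      ] bottle [ 0.66928332 -0.00219155  0.06      ]
```

```bash
cat >> h.py <<'E'
def pose(yaw):  # tool x down; returns R with tool y along cos,sin yaw
    pass
def state():
    o=robot.get_obs(); q=o['tcp_rot']; M=R.from_quat([q[1],q[2],q[3],q[0]])
    return o,np.array(o['tool_pos']),M
def to(target,yawy=None,Rt=None):
    """shift (cm, tool axes) & rotvec to reach TCP target with tool x down and tool y at world yaw yawy"""
    o,p,M=state()
    if Rt is None:
        y=np.array([np.cos(yawy),np.sin(yawy),0]); x=np.array([0,0,-1.]); Rt=R.from_matrix(np.c_[x,y,np.cross(x,y)])
    d=M.inv().apply(np.array(target)-p)*100
    print('t',round(o['time'],2),'pos',np.round(p,4),'F',np.round(o['contact_force'],1),'gap',round(o['finger_gap'],4))
    print('shift',np.round(d,2),'rotvec',np.round((M.inv()*Rt).as_rotvec(),3))
E
python3 -c "
from h import *
o,p,M=state(); print(M.as_matrix().round(3))
for a in (0,np.pi): to([.456,-.135,.27],a-.06)
"
```

```text
[[-0.     0.442  0.897]
 [-0.001  0.897 -0.442]
 [-1.    -0.001  0.   ]]
t 0.1 pos [0.2761 0.5603 0.2446] F [-0.1  0.2  0.6] gap 0.0855
shift [ -2.47 -54.43  46.87] rotvec [1.173e+00 1.000e-03 1.000e-03]
t 0.1 pos [0.2761 0.5603 0.2446] F [-0.1  0.2  0.6] gap 0.0855
shift [ -2.47 -54.43  46.87] rotvec [-1.969e+00 -1.000e-03  1.000e-03]
```

Call:
carry_out(
  series=[
    [-1, -4, 0, 0, 0, 0, 0],
    [-1, -8, -1, 1, 0, 0, 0],
    [-1, -10, -4, 3.5, 0.1, 0, 0],
    [-1, -10, -7.5, 6.5, 0.2, 0, 0],
    [-1, -10, -11, 9.5, 0.3, 0, 0],
  ],
  force=20,
)

```text
time: 0.6
tool_pos: [0.3131, 0.4186, 0.3455]
tcp_rot: [0.656, 0.263, 0.656, -0.262]
contact_force: [1.2, 0.3, -0.4]
finger_gap: 0.0854
```

```bash
python3 -c "
from h import *
to([.456,-.135,.34],-.06)
"
```

```text
t 0.6 pos [0.3131 0.4186 0.3455] F [ 1.2  0.3 -0.4] gap 0.0854
shift [  0.52 -30.21  48.54] rotvec [ 0.869 -0.001 -0.001]
```

Call:
carry_out(
  series=[
    [-1, 0, -2.3, 3.7, 0.1, 0, 0],
    [-1, 0, -4.6, 7.4, 0.2, 0, 0],
    [-1, 0, -7, 11.2, 0.3, 0, 0],
    [-1, 0, -9.3, 15, 0.4, 0, 0],
    [-1, 0, -11.6, 18.7, 0.5, 0, 0],
  ],
)

```text
time: 1.1
tool_pos: [0.369, 0.2052, 0.3451]
tcp_rot: [0.571, 0.417, 0.571, -0.417]
contact_force: [0.8, -0.7, -0.2]
finger_gap: 0.0853
```

```bash
python3 -c "
from h import *
to([.456,-.135,.34],-.06)
"
```

```text
t 1.1 pos [0.369  0.2052 0.3451] F [ 0.8 -0.7 -0.2] gap 0.0853
shift [ 0.5  -2.05 35.06] rotvec [ 0.369 -0.     0.   ]
```

Call:
carry_out(
  series=[
    [-1, 0, -0.2, 4.5, 0.1, 0, 0],
    [-1, 0, -0.5, 9, 0.2, 0, 0],
    [-1, 0, -0.8, 13.5, 0.3, 0, 0],
    [-1, 0, -1, 18, 0.37, 0, 0],
    [-1, 0, -1.3, 22.5, 0.37, 0, 0],
  ],
)

```text
time: 1.6
tool_pos: [0.4258, -0.0128, 0.3452]
tcp_rot: [0.485, 0.515, 0.485, -0.515]
contact_force: [0.3, 0.6, -0.3]
finger_gap: 0.0854
```

```bash
python3 -c "
from h import *
to([.456,-.135,.28],-.06)
"
```

```text
t 1.6 pos [ 0.4258 -0.0128  0.3452] F [ 0.3  0.6 -0.3] gap 0.0854
shift [ 6.51  3.75 12.02] rotvec [ 0. -0. -0.]
```

Call:
carry_out(
  series=[
    [0, 1, 1.2, 4, 0, 0, 0],
    [0, 3, 2.5, 8, 0, 0, 0],
    [0, 5, 3.75, 12, 0, 0, 0],
    [0, 6.5, 3.75, 12, 0, 0, 0],
    [0, 6.5, 3.75, 12, 0, 0, 0],
  ],
)

```text
time: 2.1
tool_pos: [0.4553, -0.1335, 0.2784]
tcp_rot: [-0.484, -0.514, -0.486, 0.516]
contact_force: [0.6, 0.6, -0.2]
finger_gap: 0.0426
```

```bash
python3 -c "
from h import *
to([.457,-.135,.156],-.06)
snap('top','pics/top1.png'); snap('scene','pics/scene1.png')
crop('pics/top1.png','pics/t3.png',320,150,100,100,6)
crop('pics/scene1.png','pics/s3.png',230,100,100,100,6)
"
```

```text
t 2.1 pos [ 0.4553 -0.1335  0.2784] F [ 0.6  0.6 -0.2] gap 0.0426
shift [12.23  0.23  0.14] rotvec [0.001 0.    0.004]
```

View pics/t3.png

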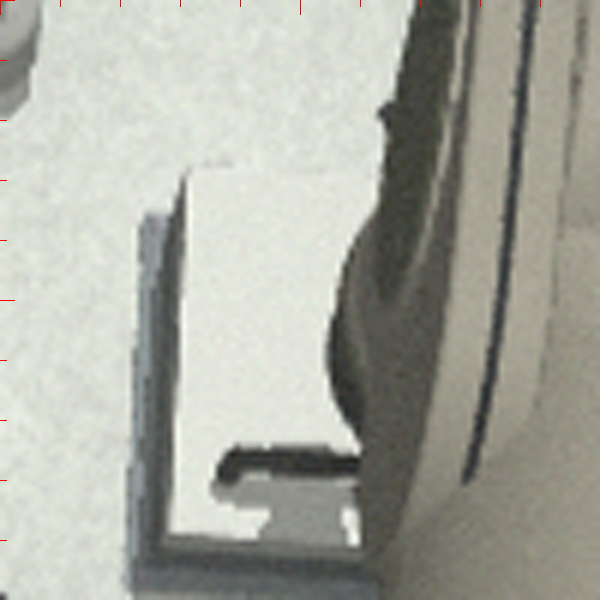

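View pics/s3.png

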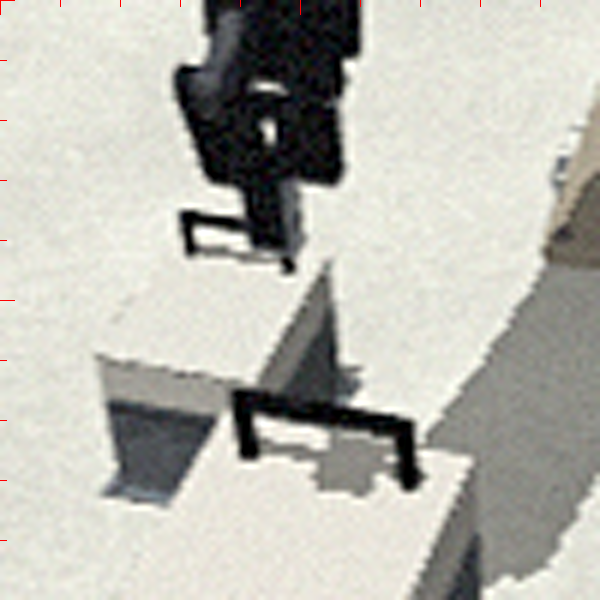

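The gripper sits squarely above the bar, and its shadow falls between the bar's legs. Descending now.

Call:
carry_out(
  series=[
    [0, 4, 0.2, 0.1, 0, 0, 0],
    [0, 8, 0.2, 0.1, 0, 0, 0],
    [0, 11, 0.2, 0.1, 0, 0, 0],
    [0, 12.2, 0.2, 0.1, 0, 0, 0],
    [0, 12.2, 0.2, 0.1, 0, 0, 0],
  ],
)

```text
time: 2.7
tool_pos: [0.4582, -0.1331, 0.158]
tcp_rot: [-0.486, -0.513, -0.486, 0.514]
contact_force: [1.1, -1.2, 1.2]
finger_gap: 0.0431
```

Call:
carry_out(
  series=[
    [1, 0, 0, 0, 0, 0, 0],
    [1, 0, 0, 0, 0, 0, 0],
    [1, 0, 0, 0, 0, 0, 0],
    [1, 0, 0, 0, 0, 0, 0],
    [1, 0, 0, 0, 0, 0, 0],
  ],
  force=30,
)

```text
time: 3.2
tool_pos: [0.4559, -0.1336, 0.1587]
tcp_rot: [-0.483, -0.513, -0.487, 0.515]
contact_force: [-15.9, 3.0, 11.5]
finger_gap: 0.0086
```

```bash
python3 -c "
from h import *
to([.457,-.135,.156],-.06)
snap('scene','pics/scene2.png')
crop('pics/scene2.png','pics/s4.png',230,120,100,100,6)
"
```

```text
t 3.2 pos [ 0.4559 -0.1336  0.1587] F [-15.9   3.   11.5] gap 0.0086
shift [0.27 0.12 0.13] rotvec [ 0.002 -0.002  0.006]
```

View pics/s4.png

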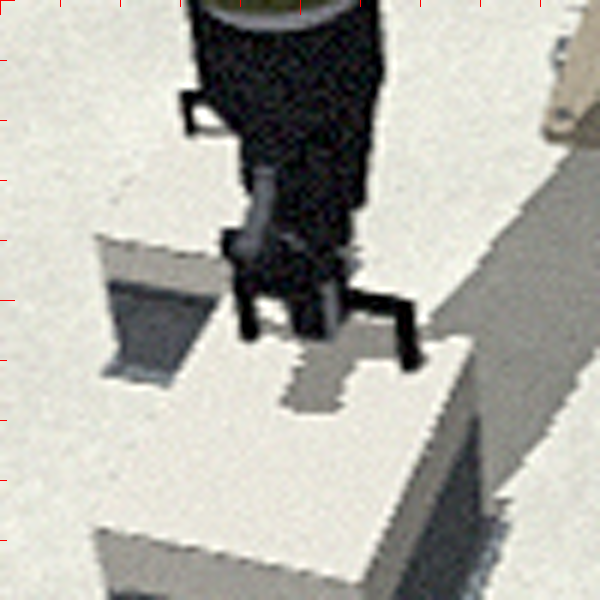

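```bash
python3 -c "
import numpy as np
f0=np.arctan2(.075,-.125); r=14.577
P=lambda t:np.array([-(r*np.sin(f0-t)-7.5), r*np.cos(f0-t)+12.5])
for k in range(4):
  b=P(.4*k); print([ [round(v,2) for v in P(.4*k+.08*i)-b] for i in range(1,6)])
"
```

```text
[[np.float64(-0.97), np.float64(0.64)], [np.float64(-1.9), np.float64(1.35)], [np.float64(-2.76), np.float64(2.14)], [np.float64(-3.55), np.float64(2.99)], [np.float64(-4.28), np.float64(3.91)]]
[[np.float64(-0.65), np.float64(0.97)], [np.float64(-1.22), np.float64(1.99)], [np.float64(-1.7), np.float64(3.05)], [np.float64(-2.11), np.float64(4.14)], [np.float64(-2.42), np.float64(5.26)]]
[[np.float64(-0.22), np.float64(1.14)], [np.float64(-0.35), np.float64(2.3)], [np.float64(-0.38), np.float64(3.47)], [np.float64(-0.33), np.float64(4.63)], [np.float64(-0.18), np.float64(5.79)]]
[[np.float64(0.24), np.float64(1.14)], [np.float64(0.58), np.float64(2.26)], [np.float64(1.0), np.float64(3.34)], [np.float64(1.5), np.float64(4.39)], [np.float64(2.09), np.float64(5.4)]]
```

Call:
carry_out(
  series=[
    [1, -0.97, 0.5, 0, 0, 0, 0],
    [1, -1.9, 1.15, 0, 0, 0, 0],
    [1, -2.76, 1.94, 0, 0, 0, 0],
    [1, -3.55, 2.8, 0, 0, 0, 0],
    [1, -4.28, 3.7, 0, 0, 0, 0],
  ],
)

```text
time: 3.75
tool_pos: [0.4955, -0.1364, 0.2027]
tcp_rot: [-0.485, -0.514, -0.486, 0.514]
contact_force: [-6.1, -2.0, 2.5]
finger_gap: 0.0091
```

Call:
carry_out(
  series=[
    [1, -0.65, 0.97, 0, 0, 0, 0],
    [1, -1.22, 1.99, 0, 0, 0, 0],
    [1, -1.7, 3.05, 0, 0, 0, 0],
    [1, -2.11, 4.14, 0, 0, 0, 0],
    [1, -2.42, 5.26, 0, 0, 0, 0],
  ],
)

```text
time: 4.25
tool_pos: [0.549, -0.14, 0.2271]
tcp_rot: [0.486, 0.514, 0.485, -0.514]
contact_force: [-3.5, -3.6, 1.8]
finger_gap: 0.0087
```

```bash
python3 -c "
from h import *
to([.457,-.135,.156],-.06)
snap('scene','pics/scene3.png')
crop('pics/scene3.png','pics/s5.png',220,100,120,120,5)
"
```

```text
t 4.25 pos [ 0.549  -0.14    0.2271] F [-3.5 -3.6  1.8] gap 0.0087
shift [ 7.1  -9.23  0.02] rotvec [ 0.002  0.001 -0.002]
```

View pics/s5.png

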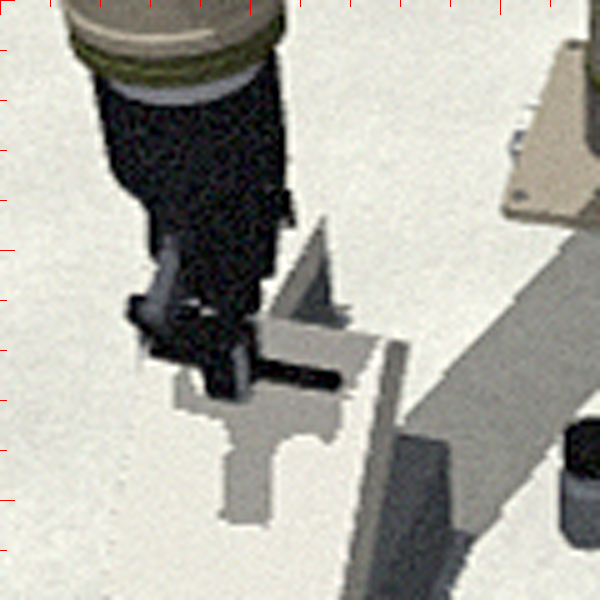

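The hood is about 0.8 rad open and the bar is still held with low forces. I'll carry on along the arc.

Call:
carry_out(
  series=[
    [1, -0.22, 1.14, 0, 0, 0, 0],
    [1, -0.35, 2.3, 0, 0, 0, 0],
    [1, -0.38, 3.47, 0, 0, 0, 0],
    [1, -0.33, 4.63, 0, 0, 0, 0],
    [1, -0.18, 5.79, 0, 0, 0, 0],
  ],
)

```text
time: 4.8
tool_pos: [0.6069, -0.1439, 0.2288]
tcp_rot: [0.487, 0.514, 0.484, -0.514]
contact_force: [-1.8, -4.9, 6.2]
finger_gap: 0.0087
```

Call:
carry_out(
  series=[
    [1, 0.24, 1.14, 0, 0, 0, 0],
    [1, 0.58, 2.26, 0, 0, 0, 0],
    [1, 1.0, 3.34, 0, 0, 0, 0],
    [1, 1.5, 4.39, 0, 0, 0, 0],
    [1, 2.09, 5.4, 0, 0, 0, 0],
  ],
)

```text
time: 5.3
tool_pos: [0.6606, -0.1472, 0.2074]
tcp_rot: [-0.486, -0.514, -0.484, 0.514]
contact_force: [-0.9, -5.0, 3.0]
finger_gap: 0.0088
```

```bash
python3 -c "
from h import *
to([.457,-.135,.156],-.06)
snap('scene','pics/scene4.png')
crop('pics/scene4.png','pics/s6.png',210,100,120,120,5)
snap('top','pics/top4.png')
crop('pics/top4.png','pics/t6.png',320,130,120,120,5)
"
```

```text
t 5.3 pos [ 0.6606 -0.1472  0.2074] F [-0.9 -5.   3. ] gap 0.0088
shift [  5.1  -20.41  -0.05] rotvec [ 0.002  0.003 -0.002]
```

View pics/s6.png

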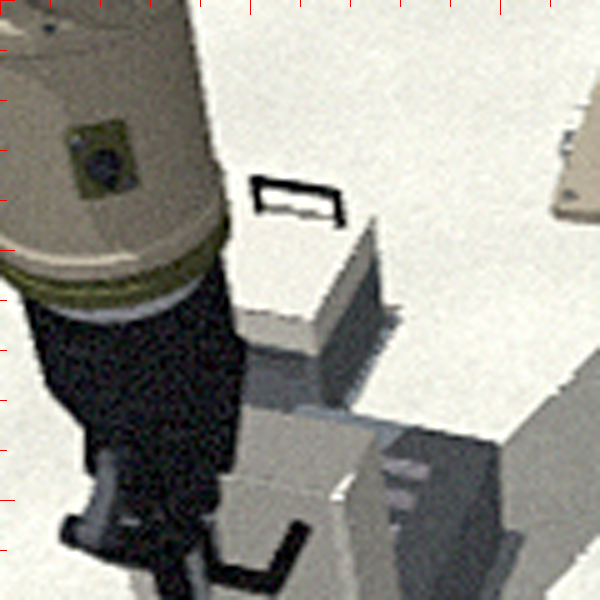

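View pics/t6.png

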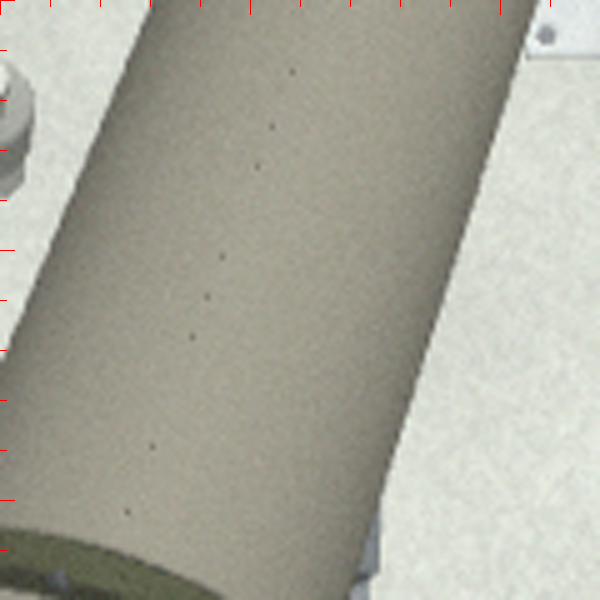

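Call:
carry_out(
  series=[
    [0.6, 0, 0, 0, 0, 0, 0],
    [0.6, 0, 0, 0, 0, 0, 0],
    [0.6, 0, 0, 0, 0, 0, 0],
    [0.6, -1, 0, 0, 0, 0, 0],
    [0.6, -2, 0, 0, 0, 0, 0],
  ],
)

```text
time: 5.9
tool_pos: [0.6596, -0.1451, 0.2272]
tcp_rot: [0.486, 0.514, 0.486, -0.514]
contact_force: [0.1, -1.0, 0.6]
finger_gap: 0.0175
```

Call:
carry_out(
  series=[
    [0.6, -2, 0.2, 0, 0, 0, 0],
    [0.6, -5, 0.2, 0, 0, 0, 0],
    [0.6, -9, 0, 0, 0, 0, 0],
    [0.6, -11, -3, 0, 0, 0, 0],
    [0.6, -11, -7.5, 0, 0, 0, 0],
  ],
)

```text
time: 6.4
tool_pos: [0.5859, -0.1417, 0.3399]
tcp_rot: [0.488, 0.515, 0.484, -0.513]
contact_force: [-0.5, -0.8, 0.9]
finger_gap: 0.0169
```

Call:
carry_out(
  series=[
    [0, 0, -4.5, -1.5, 0, 0, 0],
    [0, 0, -9, -3, 0, 0, 0],
    [0, 0, -13, -4.5, 0, 0, 0],
    [0, 0, -17, -6, 0, 0, 0],
    [0, 0, -20, -7, 0, 0, 0],
  ],
)

```text
time: 6.9
tool_pos: [0.3871, -0.0593, 0.3373]
tcp_rot: [0.486, 0.515, 0.485, -0.513]
contact_force: [1.1, 0.1, 0.2]
finger_gap: 0.0426
```

```bash
python3 -c "
from h import *
to([.457,-.135,.156],-.06)
snap('scene','pics/scene5.png')
crop('pics/scene5.png','pics/s7.png',220,130,120,120,5)
snap('top','pics/top5.png')
crop('pics/top5.png','pics/t7.png',320,150,100,100,6)
"
```

```text
t 6.9 pos [ 0.3871 -0.0593  0.3373] F [1.1 0.1 0.2] gap 0.0426
shift [18.14  7.36  7.19] rotvec [ 0.004 -0.002 -0.003]
```

View pics/s7.png

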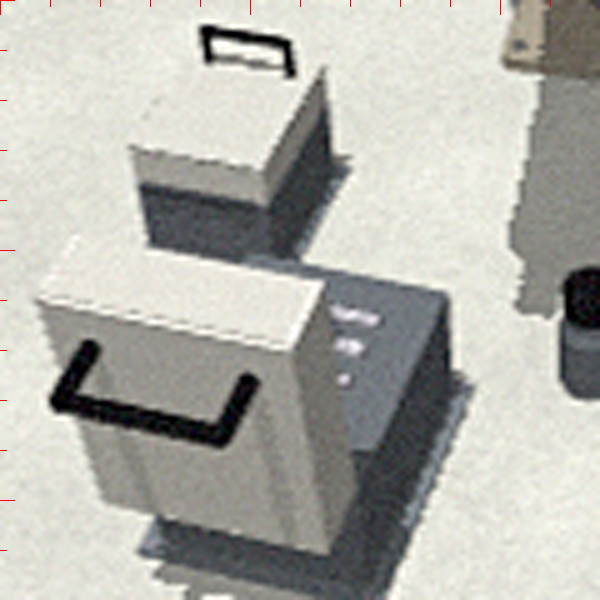

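View pics/t7.png

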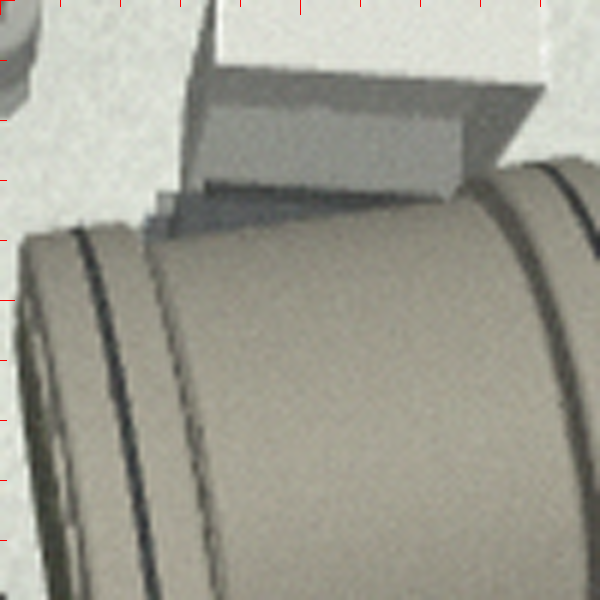

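The hood stays open. The arm blocks the top view, so I'll move it aside.

Call:
carry_out(
  series=[
    [0, 0, 0, -4.5, 0, 0, 0],
    [0, 0, 0, -9, 0, 0, 0],
    [0, 0, 0, -13.5, 0, 0, 0],
    [0, 0, 0, -17, 0, 0, 0],
    [0, 0, 0, -19, 0, 0, 0],
  ],
)

```text
time: 7.5
tool_pos: [0.4001, 0.1325, 0.3367]
tcp_rot: [0.486, 0.514, 0.486, -0.513]
contact_force: [0.6, -0.7, -0.0]
finger_gap: 0.0425
```

```bash
python3 -c "
from h import *
snap('top','pics/top6.png')
crop('pics/top6.png','pics/t8.png',330,170,90,90,6)
"
```

```text
(no output)
```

View pics/t8.png

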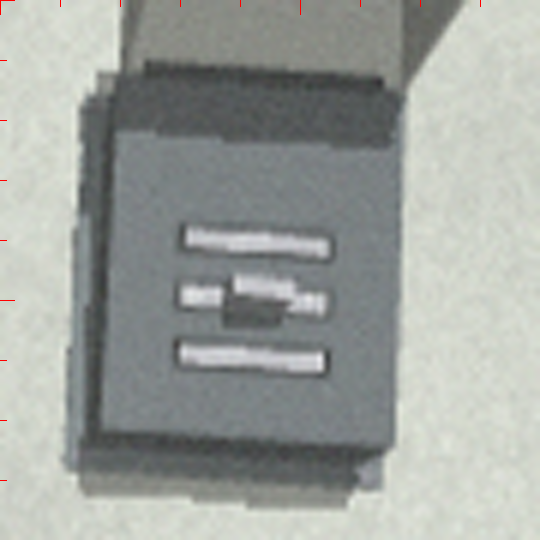

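The plate is in the middle slot: its tab top is at about pixel (374.0,217.5), between blanks at (372.7,210.2) and (371.8,229.5).

```bash
python3 -c "
from h import *
f=back('top',(372.7,210.2),.087);n=back('top',(371.8,229.5),.087); t=back('top',(374,217.5),.119)
print(f,n,t,np.linalg.norm(f-n),'interp',(f+n)/2)
b=np.array([.5054,-.1372]);M=R.from_euler('z',-.06).as_matrix()[:2,:2]; print('model',b+M@[-.018,0])
to([.4865,-.136,.3],-.06)
"
```

```text
[ 0.50996272 -0.13908996  0.087     ] [ 0.46203482 -0.13547113  0.087     ] [ 0.48653602 -0.13712887  0.119     ] 0.04806433570187649 interp [ 0.48599877 -0.13728054  0.087     ]
model [ 0.48743239 -0.13612065]
t 7.55 pos [0.3999 0.1346 0.3365] F [-0.1  3.4 -0.4] gap 0.0431
shift [ 3.64 10.06 26.57] rotvec [ 0.008 -0.001 -0.   ]
```

Call:
carry_out(
  series=[
    [0.3, 0, 0.5, 4.5, 0, 0, 0],
    [0.3, 0, 1.5, 9, 0, 0, 0],
    [0.3, 0, 3, 13.2, 0, 0, 0],
    [0.3, 0, 5, 17.2, 0, 0, 0],
    [0.3, 0, 7, 21, 0, 0, 0],
  ],
)

```text
time: 8.05
tool_pos: [0.4583, -0.0868, 0.3373]
tcp_rot: [0.486, 0.515, 0.485, -0.514]
contact_force: [1.3, 0.7, 0.3]
finger_gap: 0.03
```

Call:
carry_out(
  series=[
    [0.3, 1, 1.8, 3.2, 0, 0, 0],
    [0.3, 4, 3, 5.4, 0, 0, 0],
    [0.3, 7.5, 3, 5.5, 0, 0, 0],
    [0.3, 10, 3, 5.5, 0, 0, 0],
    [0.3, 10, 3, 5.5, 0, 0, 0],
  ],
)

```text
time: 8.55
tool_pos: [0.4832, -0.141, 0.2341]
tcp_rot: [-0.484, -0.513, -0.486, 0.516]
contact_force: [-0.5, 0.1, 0.5]
finger_gap: 0.0298
```

Call:
carry_out(
  series=[
    [0.3, 0, 0, 0, 0, 0, 0],
    [0.3, 0, 0, 0, 0, 0, 0],
    [0.3, 0, 0, 0, 0, 0, 0],
    [0.3, 0, 0, 0, 0, 0, 0],
    [0.3, 0, 0, 0, 0, 0, 0],
  ],
)

```text
time: 9.05
tool_pos: [0.4848, -0.1404, 0.2367]
tcp_rot: [0.486, 0.514, 0.485, -0.514]
contact_force: [0.9, 0.5, -0.4]
finger_gap: 0.0298
```

```bash
python3 -c "
from h import *
to([.4865,-.1365,.106],-.061)
"
```

```text
t 9.05 pos [ 0.4848 -0.1404  0.2367] F [ 0.9  0.5 -0.4] gap 0.0298
shift [13.07  0.14 -0.39] rotvec [ 0.004 -0.    -0.001]
```

Call:
carry_out(
  series=[
    [0.3, 3, 0.15, -0.4, 0, 0, 0],
    [0.3, 6, 0.15, -0.4, 0, 0, 0],
    [0.3, 8, 0.15, -0.4, 0, 0, 0],
    [0.3, 9, 0.15, -0.4, 0, 0, 0],
    [0.3, 9, 0.15, -0.4, 0, 0, 0],
  ],
)

```text
time: 9.55
tool_pos: [0.4858, -0.1364, 0.1455]
tcp_rot: [-0.485, -0.514, -0.486, 0.515]
contact_force: [0.1, 0.4, -0.4]
finger_gap: 0.0304
```

```bash
python3 -c "
from h import *
to([.4865,-.1365,.106],-.061)
snap('scene','pics/scene6.png')
crop('pics/scene6.png','pics/s8.png',240,130,90,90,6)
"
```

```text
t 9.55 pos [ 0.4858 -0.1364  0.1455] F [ 0.1  0.4 -0.4] gap 0.0304
shift [3.95 0.08 0.  ] rotvec [0.004 0.    0.002]
```

View pics/s8.png

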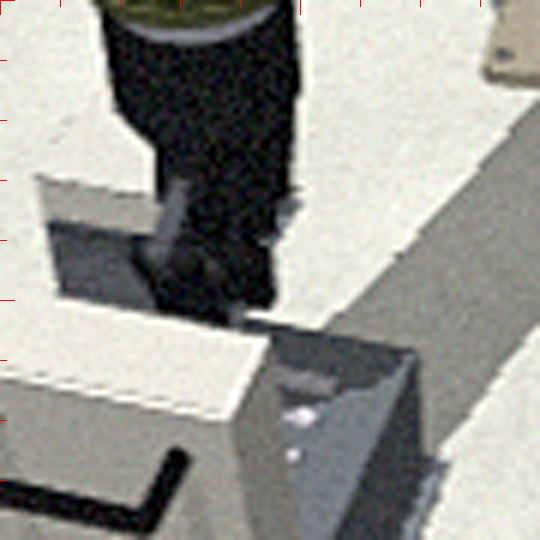

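The fingers are hidden by the hood, but the pose numbers agree with the measured tab position. I'll lower the last 3.9 cm and grip gently.

Call:
carry_out(
  series=[
    [0.3, 1.5, 0, 0, 0, 0, 0],
    [0.3, 3, 0, 0, 0, 0, 0],
    [0.3, 3.9, 0, 0, 0, 0, 0],
    [0.3, 3.9, 0, 0, 0, 0, 0],
    [0.3, 3.9, 0, 0, 0, 0, 0],
  ],
)

```text
time: 10.1
tool_pos: [0.4868, -0.1367, 0.108]
tcp_rot: [0.486, 0.514, 0.485, -0.514]
contact_force: [-0.4, -0.2, 0.2]
finger_gap: 0.0301
```

Call:
carry_out(
  series=[
    [0.6, 0, 0, 0, 0, 0, 0],
    [0.7, 0, 0, 0, 0, 0, 0],
    [0.8, 0, 0, 0, 0, 0, 0],
    [1, 0, 0, 0, 0, 0, 0],
    [1, 0, 0, 0, 0, 0, 0],
  ],
  force=30,
)

```text
time: 10.6
tool_pos: [0.4866, -0.1365, 0.1076]
tcp_rot: [0.486, 0.514, 0.485, -0.514]
contact_force: [-0.5, -0.2, 5.5]
finger_gap: 0.0075
```

Call:
carry_out(
  series=[
    [1, 0, 0, 0, 0, 0, 0],
    [1, 0, 0, 0, 0, 0, 0],
    [1, 0, 0, 0, 0, 0, 0],
    [1, 0, 0, 0, 0, 0, 0],
    [1, 0, 0, 0, 0, 0, 0],
  ],
)

```text
time: 11.1
tool_pos: [0.4866, -0.1366, 0.1076]
tcp_rot: [0.486, 0.514, 0.485, -0.514]
contact_force: [-1.1, 0.0, 6.2]
finger_gap: 0.0073
```

```bash
python3 -c "
from h import *
to([.4865,-.1365,.106],-.061)
"
```

```text
t 11.1 pos [ 0.4866 -0.1366  0.1076] F [-1.1  0.   6.2] gap 0.0073
shift [ 0.16 -0.01 -0.  ] rotvec [ 0.004 -0.    -0.001]
```

Call:
carry_out(
  series=[
    [1, -0.5, 0, 0, 0, 0, 0],
    [1, -1, 0, 0, 0, 0, 0],
    [1, -1.7, 0, 0, 0, 0, 0],
    [1, -2.4, 0, 0, 0, 0, 0],
    [1, -3, 0, 0, 0, 0, 0],
  ],
)

```text
time: 11.6
tool_pos: [0.4864, -0.1365, 0.138]
tcp_rot: [0.486, 0.514, 0.485, -0.514]
contact_force: [-0.1, 0.3, -1.1]
finger_gap: 0.0075
```

```bash
python3 -c "
from h import *
to([.4866,-.1366,.24],-.061)
"
```

```text
t 11.6 pos [ 0.4864 -0.1365  0.138 ] F [-0.1  0.3 -1.1] gap 0.0075
shift [-10.2    0.03   0.  ] rotvec [ 0.004 -0.    -0.   ]
```

Call:
carry_out(
  series=[
    [1, -1.2, 0, 0, 0, 0, 0],
    [1, -2.4, 0, 0, 0, 0, 0],
    [1, -3.8, 0, 0, 0, 0, 0],
    [1, -5.4, 0, 0, 0, 0, 0],
    [1, -7, 0, 0, 0, 0, 0],
  ],
)

```text
time: 12.1
tool_pos: [0.4863, -0.1366, 0.2087]
tcp_rot: [0.486, 0.514, 0.485, -0.514]
contact_force: [0.7, 1.2, -2.0]
finger_gap: 0.0074
```

Call:
carry_out(
  series=[
    [1, -1.5, 0, 0, 0, 0, 0],
    [1, -3, 0, 0, 0, 0, 0],
    [1, -4.5, 0, 0, 0, 0, 0],
    [1, -5.2, 0, 0, 0, 0, 0],
    [1, -5.2, 0, 0, 0, 0, 0],
  ],
)

```text
time: 12.6
tool_pos: [0.4867, -0.1366, 0.2604]
tcp_rot: [0.486, 0.515, 0.485, -0.513]
contact_force: [-0.4, -0.4, -1.5]
finger_gap: 0.0076
```

```bash
python3 -c "
from h import *
to([.617,.229,.26],.195)
snap('scene','pics/scene7.png')
crop('pics/scene7.png','pics/s9.png',230,90,110,130,5)
"
```

```text
t 12.6 pos [ 0.4867 -0.1366  0.2604] F [-0.4 -0.4 -1.5] gap 0.0076
shift [  0.08  10.92 -37.25] rotvec [-0.252 -0.    -0.002]
```

View pics/s9.png

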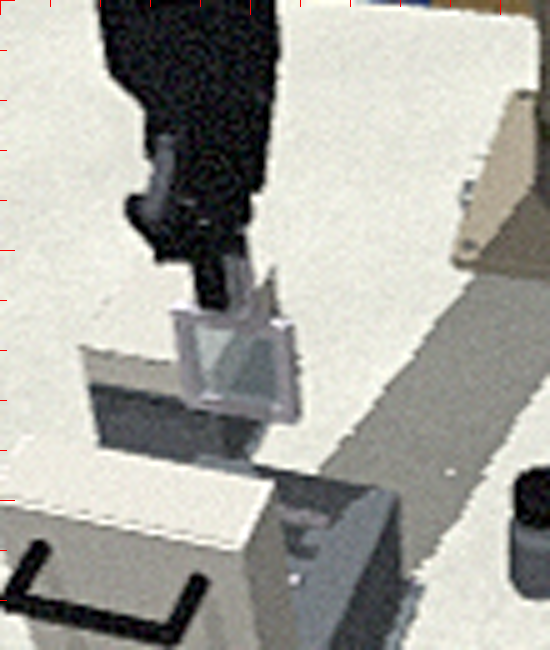

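Call:
carry_out(
  series=[
    [1, 0, 0, -2, 0, 0, 0],
    [1, 0, 0, -5, 0, 0, 0],
    [1, 0, 0.5, -9, 0, 0, 0],
    [1, 0, 1.5, -13, 0, 0, 0],
    [1, 0, 4, -16, 0, 0, 0],
  ],
)

```text
time: 13.15
tool_pos: [0.5345, 0.0238, 0.2586]
tcp_rot: [0.485, 0.514, 0.487, -0.513]
contact_force: [0.3, 0.2, -0.5]
finger_gap: 0.0077
```

Call:
carry_out(
  series=[
    [1, 0, 2.5, -3, -0.05, 0, 0],
    [1, 0, 5, -6, -0.1, 0, 0],
    [1, 0, 8, -8.5, -0.15, 0, 0],
    [1, 0, 10, -10.5, -0.2, 0, 0],
    [1, 0, 11, -11.5, -0.25, 0, 0],
  ],
)

```text
time: 13.65
tool_pos: [0.6524, 0.132, 0.2569]
tcp_rot: [0.546, 0.448, 0.547, -0.449]
contact_force: [-1.0, -0.6, -2.0]
finger_gap: 0.0075
```

Call:
carry_out(
  series=[
    [1, 0, 0, 0, 0, 0, 0],
    [1, 0, 0, 0, 0, 0, 0],
    [1, 0, 0, 0, 0, 0, 0],
    [1, 0, 0, 0, 0, 0, 0],
    [1, 0, 0, 0, 0, 0, 0],
  ],
)

```text
time: 14.15
tool_pos: [0.6514, 0.1291, 0.2596]
tcp_rot: [0.546, 0.45, 0.546, -0.45]
contact_force: [0.2, -0.0, -1.2]
finger_gap: 0.0075
```

```bash
python3 -c "
from h import *
to([.617,.229,.152],.195)
snap('scene','pics/scene8.png')
crop('pics/scene8.png','pics/s10.png',290,140,160,130,5)
"
```

```text
t 14.15 pos [0.6514 0.1291 0.2596] F [ 0.2 -0.  -1.2] gap 0.0075
shift [ 10.76  -1.48 -10.46] rotvec [-0.003 -0.    -0.   ]
```

View pics/s10.png

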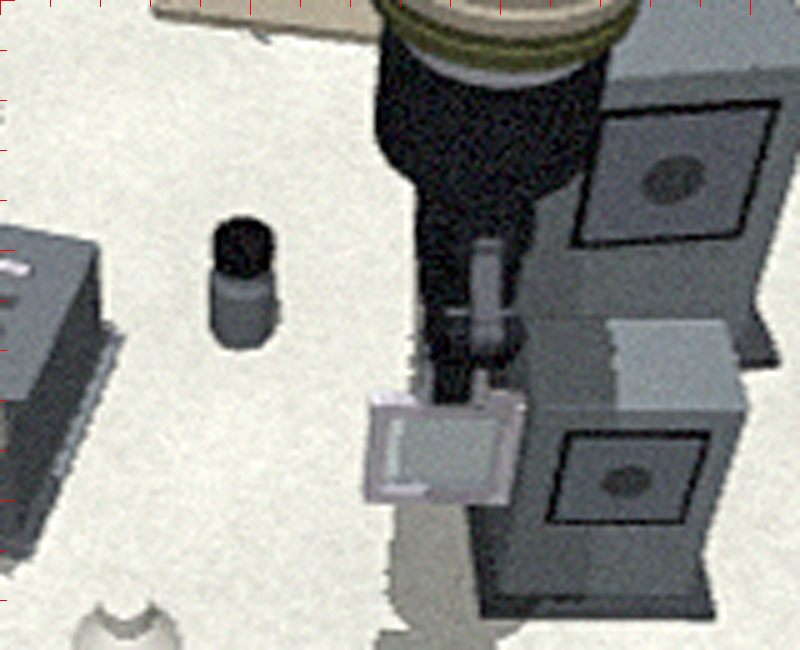

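The plate is upright and parallel to the reader's face. I'll move it sideways, then lower it.

Call:
carry_out(
  series=[
    [1, 0, 0, -2.5, 0, 0, 0],
    [1, 0, 0, -5.5, 0, 0, 0],
    [1, 0, 0, -8.5, 0, 0, 0],
    [1, 1.5, 0, -10.5, 0, 0, 0],
    [1, 3.5, 0, -10.5, 0, 0, 0],
  ],
)

```text
time: 14.7
tool_pos: [0.6307, 0.237, 0.2235]
tcp_rot: [0.547, 0.449, 0.547, -0.447]
contact_force: [-0.0, 0.6, -2.1]
finger_gap: 0.0072
```

Call:
carry_out(
  series=[
    [1, 2, 0, 0, 0, 0, 0],
    [1, 4, 0, 0, 0, 0, 0],
    [1, 6, -0.5, 0, 0, 0, 0],
    [1, 7.2, -1, 0, 0, 0, 0],
    [1, 7.2, -1.5, 0, 0, 0, 0],
  ],
)

```text
time: 15.2
tool_pos: [0.6154, 0.229, 0.1498]
tcp_rot: [0.545, 0.448, 0.546, -0.451]
contact_force: [-0.6, 0.1, -1.2]
finger_gap: 0.0073
```

Call:
carry_out(
  series=[
    [1, 0, 0, 0, 0, 0, 0],
    [1, 0, 0, 0, 0, 0, 0],
    [1, 0, 0, 0, 0, 0, 0],
    [1, 0, 0, 0, 0, 0, 0],
    [1, 0, 0, 0, 0, 0, 0],
  ],
)

```text
time: 15.7
tool_pos: [0.6171, 0.2297, 0.1525]
tcp_rot: [0.546, 0.45, 0.546, -0.449]
contact_force: [-0.2, -0.6, -1.7]
finger_gap: 0.0073
```

```bash
python3 -c "
from h import *
to([.617,.229,.152],.195)
snap('scene','pics/scene9.png')
crop('pics/scene9.png','pics/s11.png',370,150,90,120,6)
snap('top','pics/top9.png')
crop('pics/top9.png','pics/t9.png',180,120,120,110,6)
"
```

```text
t 15.7 pos [0.6171 0.2297 0.1525] F [-0.2 -0.6 -1.7] gap 0.0073
shift [ 0.05 -0.02  0.07] rotvec [-0.002 -0.    -0.001]
```

View pics/s11.png

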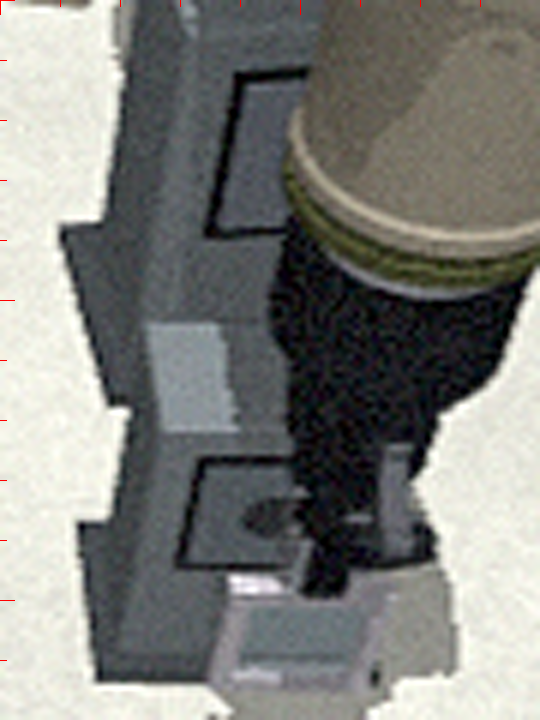

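View pics/scene9.png

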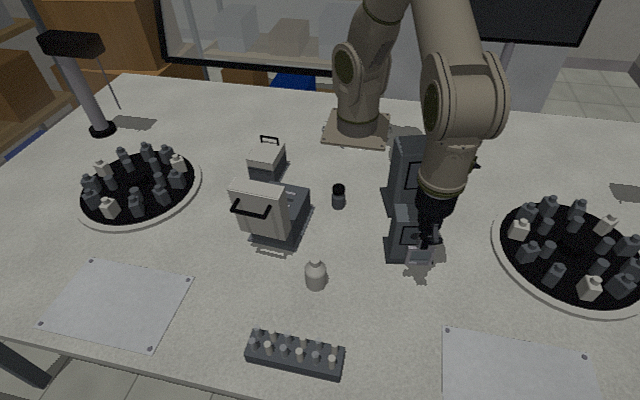

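View pics/top9.png

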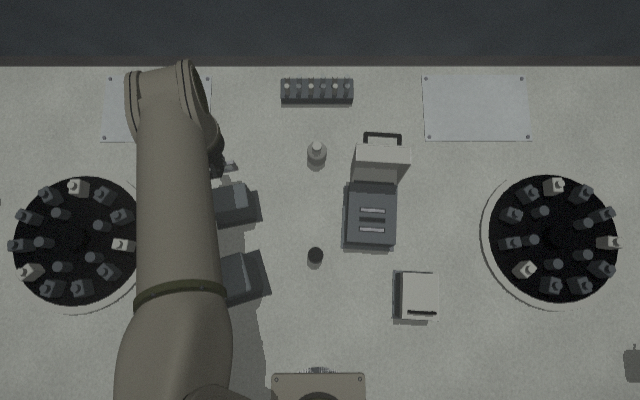

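The scene view shows the plate in front of the window, upright, with lower corners near (405.8,263.3) and (430.3,265). The hood is open, and both blanks and both bystanders are in place. I'll compare the plate corners with the prediction.

```bash
python3 -c "
from h import *
o,p,M=state(); a=.195;c=np.array([np.cos(a),np.sin(a),0]);s=np.array([-np.sin(a),np.cos(a),0])
g=np.array([.6171,.2297,0]); 
P=[g+.004*c+s*y+[0,0,z] for y in(-.03,.03) for z in(.0695,.1315)]; print(proj('scene',P).round(1))
print('window', [.5583,.2172,.0966], 'rel', R.from_euler('z',-a).apply(np.array([.6171,.2297,.1005])-[.5583,.2172,.0985]))
print(np.abs(o['joint_velocities']).max())
"
```

```text
[[404.4 264.8]
 [408.6 248.5]
 [430.5 265. ]
 [436.1 248.7]]
window [0.5583, 0.2172, 0.0966] rel [0.06010768 0.00086962 0.002     ]
0.0029194135017764637
```

```bash
python3 -c "
from bench import order
print(order.job_done())"
```

```text
the job is handed in; nothing more can be done
None
```

I finished the job and handed it in at about 15.8 s. The plate is held still and upright in front of the reader's window.

- **Hood:** I gripped the bar and swung it along its arc to about 1.6 rad, by the arc I commanded. It has stayed open since I let go.
- **Plate:** I drew it straight up from the middle slot with a 30 N grip. The force reading after lifting was 1 to 2 N, about the plate's weight, and I carried it round with no sign of contact.
- **Final position:** From the measured pose, the glass centre is about 60 mm in front of the window. It is about 1 mm off sideways and 2 mm off in height. The faces are parallel within about 0.01 rad by the tool pose. The reader's position is itself only known to a few millimetres from the camera fit.
- **Last pictures:** The plate corners I could read matched the predicted ones within about 2 pixels. Both blanks were in their slots, and the vial and bottle had not moved. In the top view the arm hid the plate, so I checked its position only in the scene camera and from the tool pose.

No check failed.

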